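# Set an off-centre pulley to the top of its throw and brake it

### The arm

A 7-joint arm with a two-finger parallel gripper is mounted at the origin on the work surface. World frame = base frame: x ahead of the robot, y to its left, z up, the work surface at z = 0. Lengths are in mm, angles in rad, forces in N, time in s.
With the tool pointing down it reaches from about 400 to 875 mm from the base axis. Payload 4.4 kg.
Tool frame: the origin (TCP) lies at the very end of the fingers, on their centre line; the grasp point (between the pads) lies 19 mm behind it; z points along the fingers, y is the direction in which the jaws open and shut (so a half turn about z gives the same grasp; the last joint's range is limited). The gripper opens to 85 mm and grips with 20 to 120 N. Pads are 22 mm wide; open, the fingers measure 114 mm over their backs; the gripper's body (76 mm by 85 mm) begins 54 mm behind the grasp point. The pads swing forward as they close: fully open they stand 13 mm farther back than shut.
Start: joints at [1.281, 0.628, 0.038, 1.517, -0.027, 0.996, -0.02], TCP at [144.286, -633.798, 231.313] pointing down, gripper open.
Joint ranges: [-3.06, 3.06], [-0.37, 2.12], [-1.25, 1.32], [0.18, 2.47], [-1.1, 4.24], [0.23, 1.98], [-2.94, 2.94]. Speed limits (rad/s): [2.57, 2.57, 3.14, 3.14, 3.14, 3.14, 3.14].

### API

Orientations are given as [roll, pitch, yaw] about the fixed x, y, z axes, in that order (R = Rz(yaw) Ry(pitch) Rx(roll)).
In Python, from cell import ctrl gives the robot as it stands.
- The arm moves only by the shell command python3 -m crank 'ROWS' [OPENING]. ROWS is JSON, a list that holds one entry, the list of rows, each a list of 6 numbers: the shift along the tool's x, y, z in units of 30 mm (1.0 is 30 mm), then the turn, a rotation vector about the tool's x, y, z in units of 6 degrees (1.0 is 6 degrees). In form: [[[tx, ty, tz, rx, ry, rz], ...]]. A call has 1 to 12 rows; each row shifts and turns the pose as measured when the row begins, along the tool's axes as they then stand; what a row does not reach is not made up. A row lasts 1/12 s, in which the tool goes at most 41.7 mm and 7.16 degrees, less where a joint would pass 70% of its speed; a pose out of reach is approached as far as the arm can. A call is refused whole if a number of a shift passes 1 or a number of a turn 1, either way. A call with a gripper value outside its range is refused whole. OPENING is the gripper command: -1 is fully open, 1 is shut, values between are in proportion, set as the call begins (- or left out, the last holds). The fingers move at their own pace and stop on an object; the grip force is fixed at half the most. Time passes only in rows, so rows that do not move let the fingers close. It gives the time, the measured TCP pose, the force and the opening at its end, in the units of the state.
- ctrl.read_state(): the state, without advancing time (a new reading comes with each control period).
- ctrl.get_image(name): name is "scene" or "top" or "wrist"; returns a dict with "color" (384x512x3 uint8, red, green, blue), "depth" (384x512 float32, mm along the optical axis (not along the pixel's ray), 0 where there is no reading), "camera_matrix" (3x3 intrinsics, pixels), "R" (3x3) and "t" (3): a world point X has camera coordinates R X + t. Camera axes: x right, y down, z forward; pixel columns grow to the right and rows downward; lengths in mm; the calibration is good to about 2 mm. A picture is of the moment at which its call begins.
- ctrl.finish_job(): hands the job in, once; it reports no verdict.
Trained networks look in a picture, given as the dict that the camera call returned (one of the last four; its "shot" number tells which), for a name from the list of things; names that differ only in an ending like _2 or _b are one class to them, and where a whole thing is asked for, a point or a joint stands for the part that bears it (a point fixed in the world has none). Each returns a list of dicts, best first, with "conf" (0 to 1); they miss things now and then, are a little off and sometimes report something else, mostly with a low value. They report only what shows in the picture. A call takes as long as a camera call.
- ctrl.search_frame(query, picture): "extent" ([centre column, centre row, width, height] in pixels, round what is visible of it).
The state is a dict: "clock": time; "qpos": joint angles; "qd": joint speeds; "tau": joint torques, N m; "eef_pos": TCP position; "tool_rot": TCP orientation; "force": force on the tool from outside, world axes, zero at the start; "torque": the same for the moment, N m; "width": finger opening in mm.
Only numpy, scipy, OpenCV 4.12 (cv2) and the standard library are available. Lean on these libraries where they do the work, as an engineer would, in place of code of your own. Each camera call takes 0.05 s, during which the arm holds its last target. There are 200 camera calls.

### The job

Crank the aluminium pulley on the green test stand round by the red handle while watching the red pointer of the sprung plunger, until the pulley is pushing the plunger as far out as it ever goes. Leave it standing there, and only then push the orange brake paddle in until its rubber pad bears on the drum, gently, without squashing the pad. Leave the headlamp, ice screw and jar alone.

Things in the scene. Friction and masses are not known exactly. Their poses are not given: they have to be found in the camera images.
- stand: Green steel test stand, fixed to the bench, base plate 250 x 250 x 12 mm. Origin: on the bench directly under the vertical spindle axis; x points away from the pillar to the white scale plate, y to the orange brake, z up. A silver pulley (70 mm across, 20 mm thick, 36 to 56 mm above the bench) turns with the spindle below the bridge; it is bored 10 mm off centre and clamped on the spindle at an unknown angle to the crank, so where its high side lies must be found by turning.
- spindle_axis (a point): Point on the vertical spindle axis, 145 mm above the bench (level with the middle of the handle). The crank turns about this axis, without end stops, either way.
- crank: Steel crank on top of the spindle: brake drum 64 mm across, 95 to 109 mm above the bench, with a dark flat arm above it (top at 118 mm). Origin on the spindle axis at bench level; its x axis points along the arm to the handle. It carries the red handle and the pulley. It takes about 1 to 5 N at the handle to turn (bearing drag plus plunger spring) and stays where it is left.
- handle_mid (a point): Middle of the upright red crank handle, a cylinder 18 mm in diameter and 48 mm tall (119 to 167 mm above the bench, this point at 145 mm), 50 mm from the spindle axis. The sleeve spins freely on its own pin, so it can be gripped from above and carried round the circle with the gripper's direction kept fixed.
- plunger (a joint): Swing of the sprung plunger arm whose brass ball tip rides on the pulley's rim, rad. About -0.01 when the pulley's lowest side is under it, rising to about 0.345 when the highest side is under it; in between it varies nearly as a cosine of the crank angle, once per turn. The pulley pushes it out against its spring (6 to 10 N); it springs back by itself.
- pointer_tip (a point): Free end of the red pointer on the plunger arm, 100 mm from the arm's pivot, 68 mm above the bench over the white scale plate with black ticks. As the plunger is pushed out the tip moves towards the stand's -y, 36 mm over the full throw.
- brake (a joint): How far the brake is pushed in, m. Starts at 0 to 0.006; the rubber pad meets the drum at 0.020; beyond that the pad is squeezed at about 4 N per mm. It slides with about 3 N of drag and stays where it is left.
- brake_paddle (a point): Middle of the outer face of the upright orange brake paddle (34 mm wide, 14 mm thick, 84 to 118 mm above the bench; this point at 104 mm). Push this face towards the spindle axis, along the stand's -y. In the stand's frame it lies at x = 0, y = 118 mm less the brake's joint value.
- headlamp: Black plastic headlamp, 46 x 74 x 40 mm, standing on the bench; origin under its centre. Leave alone.
- ice_screw: Ice screw of titanium and steel lying on the bench, 166 mm long, 34 mm high; origin on the bench under its middle, x along it. Leave alone.
- jar: Empty glass jar with steel twist cap, 72 mm across, 95 mm tall; origin under its centre. Leave alone.

How it is judged:
By the outcome, as a careful person would: the job done as asked, in the order asked, and still so for the second after the job is handed in, with the robot touching nothing.
It also fails if it takes over 64 s, if anything falls off the work surface, if the arm or the gripper's body presses on something with over 40 N, if the wrist force passes 120 N, or if a joint passes its speed limit or range.

## Working session

There is one attempt and no reset: what is moved stays moved. The work goes in short steps, Python scripts to look and compute and a shell command to move; the robot and the scene stay as the last step left them, time stands still between calls to the robot, and variables do not carry over. Pictures are saved under pics/ and viewed, about 8 in all and at most 12, crops included, and the job is handed in when it is done.

```bash
ls; mkdir -p pics; cat > h.py <<'E'
import numpy as np,cv2
from cell import ctrl
def pts(p):
    d=p["depth"];K=p["camera_matrix"];v,u=np.indices(d.shape)
    c=np.stack([(u-K[0,2])/K[0,0]*d,(v-K[1,2])/K[1,1]*d,d],-1)
    return (c-p["t"])@np.array(p["R"])
def proj(p,X):
    c=np.array(p["R"])@np.array(X,float)+p["t"];c=np.array(p["camera_matrix"])@c;return c[:2]/c[2]
def save(p,n,box=None,s=1):
    im=p["color"][:,:,::-1]
    if box: im=im[box[1]:box[3],box[0]:box[2]]
    cv2.imwrite("pics/"+n+".png",cv2.resize(im,None,fx=s,fy=s,interpolation=cv2.INTER_CUBIC))
E
python3 - <<'E'
from h import *
ims={}
for n in ["scene","top"]:
    p=ctrl.get_image(n);ims[n]=p;P=pts(p)
    print(n,p["t"],np.array(p["R"]).round(3).tolist())
    for q in ["stand","crank","handle_mid","pointer_tip","brake_paddle","headlamp","ice_screw","jar"]:
        for r in ctrl.search_frame(q,p)[:2]:
            c=r["extent"];print(q,round(r["conf"],2),np.round(c),P[min(383,int(c[1])),min(511,int(c[0]))].round())
cv2.imwrite("pics/a.png",np.vstack([ims["scene"]["color"],])[:,:,::-1])
cv2.imwrite("pics/b.png",ims["top"]["color"][:,:,::-1])
s=ctrl.read_state();print(s)
E
```

```text
pics
scene [ 429.24807999 -127.92261615 1281.16990755] [[-0.77, 0.638, -0.002], [0.37, 0.444, -0.816], [-0.519, -0.629, -0.578]]
stand 0.8 [252. 233. 125. 121.] [615.  48.  35.]
stand 0.73 [258. 204.  29.  63.] [595.  51. 113.]
crank 0.71 [258. 204.  31.  57.] [598.  51. 114.]
handle_mid 0.69 [264. 182.  10.  16.] [553.  22. 146.]
handle_mid 0.39 [255. 231. 124. 114.] [607.  54.  40.]
pointer_tip 0.71 [235. 216.  20.  27.] [634.   5.  69.]
pointer_tip 0.67 [251. 233. 126. 120.] [604.  29.  12.]
brake_paddle 0.8 [276. 231.  22.  31.] [630. 150. 117.]
headlamp 0.47 [223. 165.  21.  20.] [ 469. -279.   25.]
ice_screw 0.62 [166. 176.  22.  32.] [ 631. -375.   -2.]
jar 0.96 [357. 266.  36.  54.] [539. 302.  72.]
top [-18.04688309 590.62778026 897.09716594] [[-0.007, -1.0, 0.003], [-0.98, 0.006, -0.198], [0.198, -0.004, -0.98]]
stand 0.76 [236. 193. 109. 106.] [586.  33. 117.]
crank 0.74 [229. 197.  31.  29.] [575.  48. 112.]
handle_mid 0.59 [241. 205.   3.   7.] [545.  16. 164.]
pointer_tip 0.46 [251. 172.  23.  34.] [667.  -4.  12.]
brake_paddle 0.47 [198. 182.  27.  16.] [616. 129. 106.]
headlamp 0.84 [361. 246.  28.  19.] [ 455. -298.   43.]
ice_screw 0.63 [368. 183.  50.  43.] [ 633. -338.   25.]
jar 0.96 [140. 229.  34.  27.] [496. 277.  92.]
{'clock': 0.9, 'qpos': array([ 1.28120959,  0.62835351,  0.03851347,  1.51742212, -0.02698319,
        0.99630649, -0.01999165]), 'qd': array([ 0.00093405, -0.00038051, -0.00037154, -0.00160744,  0.00121822,
        0.00044042, -0.00157999]), 'tau': array([ 1.90829674e-04, -5.63263679e+01,  1.22582417e+00, -1.93783003e+01,
        1.09596807e-02,  1.51445329e-03, -1.76827018e-05]), 'eef_pos': array([ 144.26486428, -633.79267679,  231.33673197]), 'tool_rot': array([ 3.14156386e+00, -1.66862411e-05,  2.23767818e-01]), 'force': array([ 0.85118234, -0.06846654,  0.36864211]), 'torque': array([ 0.0549305 ,  0.01914186, -0.04457138]), 'width': 85.44674319438977}
```

View pics/a.png

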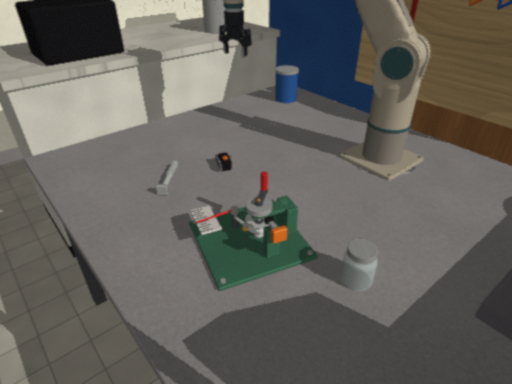

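View pics/b.png

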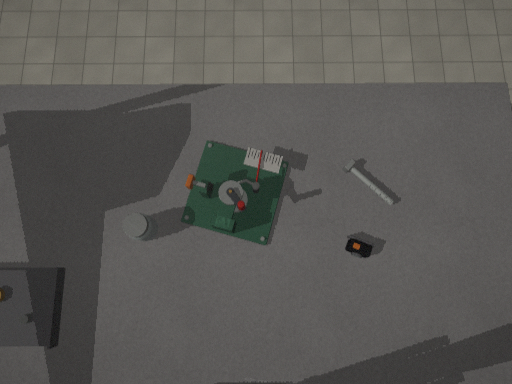

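Scene view: stand in the middle with the red handle at about (264,182), the pointer at (235,216) and the orange paddle at (279,234). Top view: drum at about (231,193), handle at (240,205), pointer from (257,182) to (262,152) over the scale, and paddle at (190,181). Next I fit the stand pose.

```bash
python3 - <<'E'
from h import *
p=ctrl.get_image("top");P=pts(p);c=p["color"].astype(int)
hsv=cv2.cvtColor(p["color"],cv2.COLOR_RGB2HSV)
roi=np.zeros(hsv.shape[:2],bool);roi[125:260,165:305]=1
g=roi&(hsv[...,0]>55)&(hsv[...,0]<95)&(hsv[...,1]>90)&(hsv[...,2]>25)
def rayz(u,v,z):
    K=p["camera_matrix"];R=np.array(p["R"]);C=-R.T@p["t"];d=R.T@np.linalg.solve(K,[u,v,1]);return (C+d*(z-C[2])/d[2])
gp=g&(abs(P[...,2]-12)<8)
v,u=np.nonzero(gp);X=np.array([rayz(a,b,12)[:2] for a,b in zip(u,v)])
r=cv2.minAreaRect(X.astype(np.float32));print("plate",r,cv2.boxPoints(r).round().tolist())
for n,m in {"red":(((hsv[...,0]<6)|(hsv[...,0]>174))&(hsv[...,1]>150)&roi),"orange":((hsv[...,0]>=7)&(hsv[...,0]<18)&(hsv[...,1]>150)&roi)}.items():
    k,l,s,ce=cv2.connectedComponentsWithStats(m.astype(np.uint8))
    for i in range(1,k):
        if s[i][4]>6:
            q=P[l==i];print(n,s[i],ce[i],"med",np.median(q,0).round(1),"min",q.min(0).round(),"max",q.max(0).round())
m=roi&(P[...,2]>100)&(P[...,2]<113)
q=P[m];k=np.linalg.norm(q[:,:2]-[585,40],axis=1)<60
q=q[k];(cx,rad)=cv2.minEnclosingCircle(q[:,:2].astype(np.float32))[:2] ;print("drum",cx,rad,len(q))
save(p,"c",(165,125,305,260),5.5)
q=ctrl.get_image("scene");save(q,"d",(180,160,330,290),5)
E
```

```text
plate ((611.2572021484375, 39.02876281738281), (246.37326049804688, 244.04066467285156), 73.97312927246094) [[460.0, -46.0], [695.0, -113.0], [763.0, 124.0], [528.0, 191.0]]
red [256 151   6  31  43] [258.39534884 166.34883721] med [668.2 -26.6  69.9] min [626. -35.  66.] max [712. -21.  73.]
red [237 201   8   9  50] [240.54 205.  ] med [544.3  17.4 165.6] min [540.   9. 115.] max [554.  25. 169.]
orange [186 175   7  14  66] [189.10606061 181.04545455] med [615.8 150.8 117. ] min [401. -18.  97.] max [632. 159. 996.]
drum (578.097900390625, 50.35314178466797) 55.06400680541992 372
```

View pics/c.png

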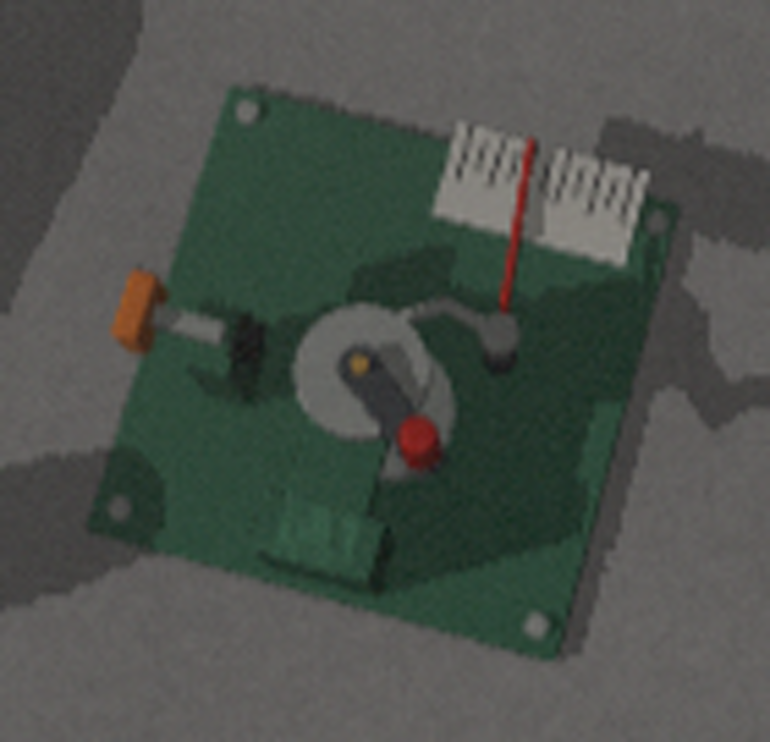

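View pics/d.png

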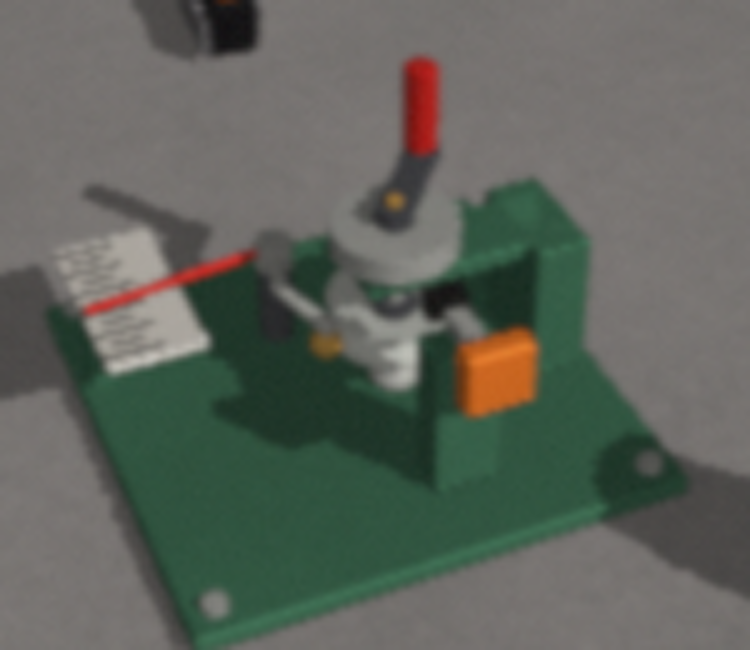

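Top crop: pin at full pixel about (230.3,191.2), handle top about (241,205), pointer tip about (261.5,151). Scene crop: the plate, bridge, pointer and paddle are all clear of obstruction. I'll compute the axis, handle and pointer, and the moves.

```bash
cat >> h.py <<'E'
def rayz(p,u,v,z):
    K=p["camera_matrix"];R=np.array(p["R"]);C=-R.T@p["t"];d=R.T@np.linalg.solve(K,[u,v,1]);return (C+d*(z-C[2])/d[2])
def redblobs(p,roi):
    hsv=cv2.cvtColor(p["color"],cv2.COLOR_RGB2HSV);m=((hsv[...,0]<6)|(hsv[...,0]>174))&(hsv[...,1]>130)&(hsv[...,2]>50)
    r=np.zeros_like(m);r[roi[1]:roi[3],roi[0]:roi[2]]=1
    k,l,s,c=cv2.connectedComponentsWithStats((m&r).astype(np.uint8))
    return [(s[i],c[i],np.argwhere(l==i)[:,::-1]) for i in range(1,k) if s[i][4]>5]
E
python3 - <<'E'
from h import *
p=ctrl.get_image("top");q=ctrl.get_image("scene")
f=lambda a,b:(165+(a+.5)/5.5-.5,125+(b+.5)/5.5-.5); g=lambda a,b:(180+a/5,160+b/5)
print("top pin",rayz(p,*f(359,364),120),"drum",rayz(p,*f(360,372),109))
print("scene pin",rayz(q,*g(395,201),120),"drum",rayz(q,*g(396,222),109))
print("handle top",rayz(p,*f(418,436),167),rayz(q,*g(421,64),167))
print("pad top",rayz(p,*f(147,290),118),)
print("paddle outer corners",rayz(p,*f(134,268),118),rayz(p,*f(113,343),118))
print("tip",rayz(p,*f(531,142),68),rayz(q,*g(86,312),68),"piv",rayz(p,*f(498,322),75))
print("bolts",[rayz(p,*f(*b),14)[:2].round(1) for b in [(248,110),(657,222),(119,507),(537,625)]])
for n,x in(("t",p),("s",q)):
  for s,c,_ in redblobs(x,(165,125,320,260)):print(n,s,c)
E
```

```text
top pin [589.17790341  45.77888844 120.        ] drum [587.71504169  46.08349562 109.        ]
scene pin [589.83555029  47.94784186 120.        ] drum [590.68984937  49.73799586 109.        ]
handle top [547.03286786  16.52284029 167.        ] [550.04887429  19.70869764 167.        ]
pad top [625.46689756 144.95647953 118.        ]
paddle outer corners [636.09160362 151.33905776 118.        ] [600.25456041 159.94548746 118.        ]
tip [713.40853154 -35.54861047  68.        ] [716.80389576 -32.28541321  68.        ] piv [619.3398317 -18.4819171  75.       ]
bolts [array([750.2, 113.6]), array([ 687.2, -102.3]), array([538.2, 175.1]), array([476.9, -37.2])]
t [256 150   6  32  47] [258.34042553 166.57446809]
t [237 201   8   9  56] [240.73214286 205.01785714]
s [261 172   7  19 124] [263.87903226 180.75806452]
s [197 211  34  12  69] [214.53623188 215.76811594]
```

```bash
python3 -m crank '[[[0,0,0,0,0,1],[0,0,0,0,0,1],[0,0,0,0,0,1],[0,0,0,0,0,1],[0,0,0,0,0,0.87],[0.15,-0.5,0,0,0,0],[0.27,-1,0,0,0,0],[0.27,-1,0,0,0,0],[0.27,-1,0,0,0,0],[0.27,-1,0,0,0,0],[0.27,-1,0,0,0,0],[0.27,-1,0,0,0,0]]]' -1
python3 -m crank '[[[0.27,-1,0,0,0,0],[0.27,-1,0,0,0,0],[0.27,-1,0,0,0,0],[0.27,-1,0,0,0,0],[0.27,-1,0,0,0,0],[0.27,-1,0,0,0,0],[0.27,-1,0,0,0,0],[0.27,-1,0,0,0,0],[0.27,-1,0,0,0,0],[0.27,-1,0,0,0,0],[0.27,-1,0,0,0,0],[0.27,-1,0,0,0,0]]]'
cat > go.py <<'E'
import sys
from h import *
yaw=-0.286
def units(t):
    s=ctrl.read_state();d=np.array(t)-s["eef_pos"];y=s["tool_rot"][2]
    from scipy.spatial.transform import Rotation as R
    print("pos",s["eef_pos"].round(1),"rot",s["tool_rot"].round(3),"F",s["force"].round(1),"t",s["clock"],"w",round(s["width"],1),"units to go",(R.from_euler("xyz",s["tool_rot"]).inv().apply(d)/30).round(2))
if __name__=="__main__": units([float(a) for a in sys.argv[1:4]])
E
python3 go.py 548 18 200
```

```text
clock: 2.1
eef_pos: [252.0, -465.8, 230.0]
tool_rot: [3.133, 0.001, -0.326]
force: [0.7, 0.2, -0.3]
width: 85.3
clock: 3.1
eef_pos: [469.4, -140.0, 230.0]
tool_rot: [3.132, -0.008, -0.327]
force: [1.4, 0.1, 0.2]
width: 85.6
pos [ 469.4 -140.   230. ] rot [ 3.132 -0.008 -0.327] F [1.4 0.1 0.2] t 3.1 w 85.6 units to go [ 0.78 -5.84  0.95]
```

```bash
python3 -m crank '[[[0.12,-1,0,0,0,0],[0.12,-1,0,0,0,0],[0.12,-1,0,0,0,0],[0.12,-1,0.2,0,0,0],[0.12,-0.9,0.3,0,0,0],[0.12,-0.5,0.3,0,0,-0.4],[0,-0.2,0.2,0,0,0],[0,0,0,0,0,0]]]'
python3 go.py 548 18 185
python3 - <<'E'
from h import *
p=ctrl.get_image("wrist");save(p,"e")
P=pts(p)
hsv=cv2.cvtColor(p["color"],cv2.COLOR_RGB2HSV)
for s,c,_ in redblobs(p,(0,0,512,384)):
    if s[4]>100: print(s,c,P[int(c[1]),int(c[0])])
print(proj(p,[548,18,167]),proj(p,[589,46.5,120]))
E
```

```text
clock: 3.77
eef_pos: [551.8, 28.2, 198.8]
tool_rot: [3.137, -0.014, -0.269]
force: [-0.6, 0.1, -0.2]
width: 85.5
pos [551.8  28.2 198.8] rot [ 3.137 -0.014 -0.269] F [-0.6  0.1 -0.2] t 3.7667 w 85.5 units to go [-0.04  0.36  0.46]
[280   0  11  83 480] [284.65833333  41.74791667] [655.77737341 -26.04864655  70.26006342]
[ 259  190   29   48 1099] [272.61419472 213.56414923] [555.55743619  15.52571819 164.7117684 ]
[271.39852063 226.44986288] [215.2152446  158.58065608]
```

View pics/e.png

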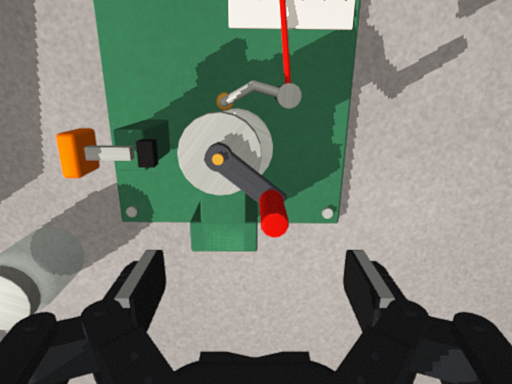

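Wrist view: handle top about (275,224), pin (218,159), paddle at left (78,152), pointer running up from (289,95). The estimate holds to about 2 mm. I descend and grip.

```bash
python3 -m crank '[[[0,0.38,0,0,0,0],[0,0,0.4,0,0,0],[0,0,0,0,0,0]]]'; python3 go.py 549 16.5 128
```

```text
clock: 4.07
eef_pos: [547.0, 8.3, 188.1]
tool_rot: [3.133, -0.015, -0.277]
force: [-0.3, 0.8, 0.1]
width: 85.5
pos [547.    8.3 188.1] rot [ 3.133 -0.015 -0.277] F [-0.3  0.8  0.1] t 4.0667 w 85.5 units to go [-0.04 -0.3   2.  ]
```

```bash
python3 -m crank '[[[0,-0.27,0,0,0,0],[0,0,0.3,0,0.1,0],[0,0,0.5,0,0,0],[0,0,0.5,0,0,0],[0,0,0.3,0,0,0],[0,0,0,0,0,0],[0,0,0,0,0,0]]]'; python3 go.py 549 16.5 128
```

```text
clock: 4.65
eef_pos: [551.6, 5.6, 144.4]
tool_rot: [3.132, -0.034, -0.292]
force: [0.5, 0.4, -1.0]
width: 85.3
pos [551.6   5.6 144.4] rot [ 3.132 -0.034 -0.292] F [ 0.5  0.4 -1. ] t 4.65 w 85.3 units to go [-0.21 -0.33  0.54]
```

```bash
python3 -m crank '[[[-0.2,-0.3,0,0.1,-0.3,0],[0,0,0,0,0,0],[0,0,0,0,0,0]]]'; python3 go.py 549 16.5 128
```

```text
clock: 4.9
eef_pos: [549.4, 15.0, 146.3]
tool_rot: [-3.141, -0.004, -0.294]
force: [-0.4, 0.1, 0.7]
width: 85.3
pos [549.4  15.  146.3] rot [-3.141 -0.004 -0.294] F [-0.4  0.1  0.7] t 4.9 w 85.3 units to go [-0.03 -0.04  0.61]
```

```bash
python3 -m crank '[[[0,0,0.1,0,0,0],[0,0,0.1,0,0,0],[0,0,0.1,0,0,0],[0,0,0,0,0,0]]]'; python3 go.py 549 16.5 128
```

```text
clock: 5.23
eef_pos: [550.4, 14.0, 138.2]
tool_rot: [-3.141, -0.009, -0.294]
force: [-0.9, -0.3, 1.0]
width: 85.6
pos [550.4  14.  138.2] rot [-3.141 -0.009 -0.294] F [-0.9 -0.3  1. ] t 5.2333 w 85.6 units to go [-0.07 -0.07  0.34]
```

Good tracking now. Finish the descent and close, then take a baseline picture.

```bash
python3 -m crank '[[[-0.05,-0.08,0.15,0,0,0],[0,0,0.1,0,0,0],[0,0,0.05,0,0,0],[0,0,0,0,0,0]]]'; python3 -m crank '[[[0,0,0,0,0,0],[0,0,0,0,0,0],[0,0,0,0,0,0],[0,0,0,0,0,0],[0,0,0,0,0,0],[0,0,0,0,0,0],[0,0,0,0,0,0],[0,0,0,0,0,0]]]' 1; python3 go.py 549 16.5 128
cat > ptr.py <<'E'
from h import *
# tip angle about pivot from scene image: principal axis of the red pointer on plane z=68
A=np.array([589,45.5]);yw=-0.286
S=np.array([[np.cos(yw),np.sin(yw)],[-np.sin(yw),np.cos(yw)]])
def ptr(cam="scene",name=None):
    p=ctrl.get_image(cam)
    if name: save(p,name,(180,130,330,290) if cam=="scene" else (165,115,315,260),4)
    out=None
    roi=(180,195,250,260) if cam=="scene" else (235,130,285,190)
    b=[x for x in redblobs(p,roi)]
    if not b: print(cam,"no pointer");return
    px=np.vstack([x[2] for x in b])
    X=np.array([S@(rayz(p,u,v,68)[:2]-A) for u,v in px])
    vx,vy,x0,y0=cv2.fitLine(X.astype(np.float32),cv2.DIST_HUBER,0,.01,.01).ravel()
    if vx<0:vx,vy=-vx,-vy
    s=ctrl.read_state();g=S@(s["eef_pos"][:2]-A)
    print(cam,"n",len(px),"ptr angle deg",round(np.degrees(np.arctan2(vy,vx)),2),"far pt",X[X[:,0].argmax()].round(1),"y at x=140",round(y0+vy/vx*(140-x0),1),"| crank deg(stand)",round(np.degrees(np.arctan2(g[1],g[0])),1),"r",round(np.hypot(*g),1),"F",s["force"].round(1),"t",round(s["clock"],2),"pos",s["eef_pos"].round(1),s["tool_rot"].round(3),"w",round(s["width"],1))
if __name__=="__main__":
    import sys
    n=sys.argv[1] if len(sys.argv)>1 else None
    ptr("scene",n);ptr("top",n and n+"t")
E
python3 ptr.py
```

```text
clock: 5.57
eef_pos: [549.3, 16.9, 127.8]
tool_rot: [-3.141, -0.008, -0.294]
force: [-0.3, -0.1, -0.7]
width: 85.3
clock: 6.23
eef_pos: [549.0, 16.5, 128.0]
tool_rot: [3.142, -0.008, -0.295]
force: [-0.3, -0.3, -0.9]
width: 16.4
pos [549.   16.5 128. ] rot [ 3.142 -0.008 -0.295] F [-0.3 -0.3 -0.9] t 6.2333 w 16.4 units to go [ 0.  0. -0.]
scene n 70 ptr angle deg 6.03 far pt [144.6 -40.2] y at x=140 -41.8 | crank deg(stand) -127.7 r 49.4 F [ 0.3 -0.1 -1. ] t 6.28 pos [549.   16.5 128. ] [ 3.142 -0.008 -0.295] w 16.4
top no pointer
```

```bash
cat > arc.py <<'E'
import sys
from h import *
from ptr import A
# displacement rows in tool xy for turning by n steps of d deg from the measured pose, on the 50 mm circle
n,d=int(sys.argv[1]),float(sys.argv[2]);r=float(sys.argv[3]) if len(sys.argv)>3 else 50
s=ctrl.read_state();v=s["eef_pos"][:2]-A;th=np.arctan2(v[1],v[0]);y=s["tool_rot"][2]
pts_=[v]+[r*np.array([np.cos(th+np.radians(d)*k),np.sin(th+np.radians(d)*k)]) for k in range(1,n+1)]
D=np.diff(pts_,axis=0)/30;x=np.array([np.cos(y),np.sin(y)]);yy=np.array([np.sin(y),-np.cos(y)])
print("rows",[[round(float(q@x),2),round(float(q@yy),2)] for q in D],"z",s["eef_pos"][2].round(1))
E
python3 arc.py 8 8
```

```text
rows [[0.18, 0.14], [0.21, 0.1], [0.22, 0.07], [0.23, 0.04], [0.23, 0.0], [0.23, -0.03], [0.22, -0.06], [0.21, -0.09]] z 128.0
```

```bash
python3 -m crank '[[[0.18,0.14,0,0,0,0],[0.21,0.1,0,0,0,0],[0.22,0.07,0,0,0,0],[0,0,0,0,0,0]]]' ; python3 ptr.py f1; python3 arc.py 8 8
```

```text
clock: 6.67
eef_pos: [557.8, 6.7, 128.0]
tool_rot: [-3.14, 0.007, -0.29]
force: [3.1, -1.9, -2.9]
width: 16.5
scene n 71 ptr angle deg 4.2 far pt [143.6 -43.9] y at x=140 -45.5 | crank deg(stand) -112.3 r 49.8 F [-0.4 -0.4  1.2] t 6.72 pos [557.9   6.6 128. ] [-3.14   0.006 -0.29 ] w 16.9
top no pointer
rows [[0.22, 0.08], [0.23, 0.04], [0.23, 0.01], [0.23, -0.02], [0.23, -0.06], [0.22, -0.09], [0.2, -0.12], [0.18, -0.14]] z 128.0
```

```bash
python3 -m crank '[[[0.22,0.08,0,0,0,0],[0.23,0.04,0,0,0,0],[0.23,0.01,0,0,0,0],[0.23,-0.02,0,0,0,0],[0,0,0,0,0,0]]]' >/dev/null; python3 ptr.py ; python3 arc.py 6 8
```

```text
scene n 68 ptr angle deg 0.93 far pt [143.7 -52.3] y at x=140 -51.4 | crank deg(stand) -91.5 r 50.3 F [-0.6  0.1  0.6] t 7.23 pos [573.5  -2.3 127.9] [ 3.14   0.027 -0.288] w 16.6
top no pointer
rows [[0.23, -0.02], [0.23, -0.04], [0.22, -0.07], [0.21, -0.1], [0.19, -0.13], [0.17, -0.16]] z 127.9
```

```bash
python3 -m crank '[[[0.23,-0.02,0,0,0.1,0],[0.23,-0.04,0,0,0.1,0],[0.22,-0.07,0,0,0.1,0],[0.21,-0.1,0,0,0,0],[0,0,0,0,0,0]]]' >/dev/null; python3 ptr.py ; python3 arc.py 6 8
```

```text
scene n 70 ptr angle deg -3.06 far pt [144.9 -57. ] y at x=140 -57.7 | crank deg(stand) -73.4 r 50.6 F [-0.9 -0.8  0.9] t 7.75 pos [589.2  -5.1 128. ] [ 3.132  0.018 -0.289] w 16.5
top no pointer
rows [[0.21, -0.1], [0.2, -0.11], [0.19, -0.14], [0.17, -0.16], [0.14, -0.19], [0.11, -0.2]] z 127.9
```

```bash
python3 -m crank '[[[0.21,-0.1,0,0.05,0.1,0],[0.2,-0.11,0,0.05,0.1,0],[0.19,-0.14,0,0,0,0],[0.17,-0.16,0,0,0,0],[0,0,0,0,0,0]]]' >/dev/null; python3 ptr.py ; python3 arc.py 5 8
```

```text
scene n 65 ptr angle deg -4.85 far pt [143.9 -60.8] y at x=140 -61.1 | crank deg(stand) -58.1 r 50.9 F [-0.6 -1.2  1.5] t 8.27 pos [602.6  -3.5 128. ] [ 3.129  0.021 -0.293] w 16.7
top no pointer
rows [[0.17, -0.16], [0.17, -0.16], [0.14, -0.18], [0.12, -0.2], [0.09, -0.22]] z 127.9
```

```bash
python3 -m crank '[[[0.17,-0.16,0,0.1,0.1,0],[0.17,-0.16,0,0.1,0.1,0],[0.14,-0.18,0,0,0.1,0],[0.12,-0.2,0,0,0,0],[0.09,-0.22,0,0,0,0],[0,0,0,0,0,0]]]' >/dev/null; python3 ptr.py f5; python3 arc.py 6 8
```

```text
scene n 69 ptr angle deg -8.02 far pt [142.8 -64.7] y at x=140 -65.7 | crank deg(stand) -42.7 r 51.1 F [-0.2 -1.2  1.9] t 8.87 pos [615.2   1.6 128. ] [ 3.125  0.013 -0.301] w 17.1
top n 16 ptr angle deg -6.89 far pt [141.  -65.5] y at x=140 -66.4 | crank deg(stand) -42.7 r 51.1 F [-0.3 -0.6  1.2] t 8.92 pos [615.2   1.6 127.9] [ 3.125  0.013 -0.3  ] w 16.7
rows [[0.12, -0.21], [0.12, -0.2], [0.09, -0.22], [0.06, -0.23], [0.02, -0.23], [-0.01, -0.23]] z 127.9
```

```bash
python3 -m crank '[[[0.12,-0.21,0,0.1,0.1,0],[0.12,-0.2,0,0.1,0.1,0],[0.09,-0.22,0,0.1,0,0],[0.06,-0.23,0,0,0,0],[0.02,-0.23,0,0,0,0],[0,0,0,0,0,0]]]' >/dev/null; python3 ptr.py ; python3 arc.py 6 8
```

```text
scene n 66 ptr angle deg -9.43 far pt [141.7 -68.5] y at x=140 -68.0 | crank deg(stand) -27.4 r 51.2 F [-0.4 -2.7  2.5] t 9.47 pos [626.  10. 128.] [ 3.13   0.005 -0.309] w 16.8
top n 21 ptr angle deg -8.06 far pt [141.8 -68.1] y at x=140 -68.8 | crank deg(stand) -27.4 r 51.3 F [ 0.2 -1.3  1.4] t 9.52 pos [626.  10. 128.] [ 3.13   0.005 -0.309] w 16.8
rows [[0.05, -0.23], [0.06, -0.23], [0.02, -0.23], [-0.01, -0.23], [-0.04, -0.23], [-0.07, -0.22]] z 128.0
```

```bash
python3 -m crank '[[[0.06,-0.23,0,0.1,0,-0.1],[0.06,-0.23,0,0.05,0,-0.1],[0.02,-0.23,0,0,0,0],[-0.01,-0.23,0,0,0,0],[-0.04,-0.23,0,0,0,0],[0,0,0,0,0,0]]]' >/dev/null; python3 ptr.py ; python3 arc.py 6 8
```

```text
scene n 53 ptr angle deg -10.03 far pt [141.7 -68.5] y at x=140 -69.3 | crank deg(stand) -11.4 r 51.3 F [ 0.5 -2.2  0.7] t 10.07 pos [634.4  21.6 128. ] [ 3.121  0.007 -0.295] w 16.2
top n 30 ptr angle deg -8.89 far pt [139.8 -71.5] y at x=140 -70.0 | crank deg(stand) -11.4 r 51.3 F [ 1.4 -1.5  1. ] t 10.12 pos [634.3  21.6 128. ] [ 3.121  0.007 -0.295] w 16.8
rows [[-0.01, -0.24], [-0.0, -0.23], [-0.04, -0.23], [-0.07, -0.22], [-0.1, -0.21], [-0.13, -0.19]] z 128.0
```

```bash
python3 -m crank '[[[-0.01,-0.24,0,0.15,0,0],[0,-0.23,0,0.15,0,0],[-0.04,-0.23,0,0,0,0],[-0.07,-0.22,0,0,0,0],[-0.1,-0.21,0,0,0,0],[0,0,0,0,0,0]]]' >/dev/null; python3 ptr.py ; python3 arc.py 6 8
```

```text
scene n 56 ptr angle deg -9.26 far pt [141.7 -68.5] y at x=140 -68.2 | crank deg(stand) 6.5 r 51.2 F [ 1.6 -0.3 -0.5] t 10.67 pos [639.5  36.7 128. ] [ 3.132e+00 -3.000e-03 -3.020e-01] w 16.8
top n 45 ptr angle deg -8.22 far pt [141.8 -68.1] y at x=140 -69.0 | crank deg(stand) 6.5 r 51.3 F [0.7 0.2 0.2] t 10.72 pos [639.5  36.7 128. ] [ 3.132e+00 -3.000e-03 -3.020e-01] w 16.7
rows [[-0.09, -0.22], [-0.08, -0.22], [-0.11, -0.21], [-0.13, -0.19], [-0.16, -0.17], [-0.18, -0.14]] z 128.0
```

Passed the maximum near −11°. One or two more points down the far side will pin the fit.

```bash
python3 -m crank '[[[-0.09,-0.22,0,0.1,0,0],[-0.08,-0.22,0,0,0,-0.1],[-0.11,-0.21,0,0,0,0],[-0.13,-0.19,0,0,0,0],[-0.16,-0.17,0,0,0,0],[0,0,0,0,0,0]]]' >/dev/null; python3 ptr.py ; python3 arc.py 6 8
```

```text
scene n 58 ptr angle deg -7.24 far pt [142.8 -64.7] y at x=140 -64.3 | crank deg(stand) 28.7 r 51.1 F [1.7 1.9 0.2] t 11.27 pos [638.9  56.4 128. ] [ 3.132 -0.021 -0.297] w 16.5
top n 45 ptr angle deg -6.42 far pt [141.  -65.5] y at x=140 -65.4 | crank deg(stand) 28.7 r 51.1 F [1.9 1.8 0.7] t 11.32 pos [638.9  56.4 128. ] [ 3.132 -0.021 -0.297] w 16.6
rows [[-0.16, -0.18], [-0.15, -0.17], [-0.18, -0.15], [-0.2, -0.13], [-0.21, -0.1], [-0.22, -0.07]] z 128.0
```

```bash
python3 -m crank '[[[-0.16,-0.18,0,0.1,-0.1,0],[-0.15,-0.17,0,0,-0.1,0],[-0.18,-0.15,0,0,0,0],[-0.2,-0.13,0,0,0,0],[-0.21,-0.1,0,0,0,0],[0,0,0,0,0,0]]]' >/dev/null; python3 ptr.py ; python3 - <<'E'
from h import *
from ptr import S
from scipy.optimize import least_squares as L
s=ctrl.read_state();e=s["eef_pos"]
X=np.array([[549,16.5],[557.9,6.6],[573.5,-2.3],[589.2,-5.1],[602.6,-3.5],[615.2,1.6],[626,10],[634.4,21.6],[639.5,36.7],[638.9,56.4],e[:2]])
c=L(lambda q:np.hypot(*(X-q[:2]).T)-50,[589,45.5]).x;print("centre",c)
print(np.hypot(*(X-c).T).round(1))
d=(X-c)@S.T;th=np.arctan2(d[:,1],d[:,0]);print(np.degrees(th).round(1))
np.save("th.npy",th)
E
```

```text
scene n 59 ptr angle deg -2.67 far pt [144.9 -57. ] y at x=140 -56.7 | crank deg(stand) 56.2 r 50.5 F [-0.2  3.1  1.7] t 11.87 pos [627.8  77.8 128. ] [ 3.141 -0.018 -0.3  ] w 16.3
top n 42 ptr angle deg -1.55 far pt [141.5 -56.8] y at x=140 -57.4 | crank deg(stand) 56.2 r 50.5 F [-2.4  4.1  2.6] t 11.92 pos [627.8  77.8 128. ] [ 3.141 -0.018 -0.3  ] w 16.4
centre [590.16454377  44.87599228]
[50.  50.1 50.  50.  49.9 50.  50.  50.  50.  50.1 50. ]
[-129.  -113.7  -93.1  -74.7  -59.2  -43.6  -27.8  -11.4    7.    29.7
   57.6]
```

```bash
sed -i 's/^A=.*/A=np.array([590.2,44.9]);yw=-0.286/' ptr.py; python3 - <<'E'
import numpy as np
from scipy.optimize import curve_fit
th=np.load("th.npy")
y=np.array([-41.8,-45.5,-51.4,-57.7,-61.1,-65.7,-68.0,-69.3,-68.2,-64.3,-56.7])
a=np.array([6.03,4.2,.93,-3.06,-4.85,-8.02,-9.43,-10.03,-9.26,-7.24,-2.67])
f=lambda t,A,p,o,:A*np.cos(t-p)+o
for v in(y,a):
    q,c=curve_fit(f,th,v,[-18,-.2,-50]);print(q[0],np.degrees(q[1]),q[2],"sd",np.degrees(c[1,1]**.5),(v-f(th,*q)).round(1))
E
python3 arc.py 8 -8
```

```text
-18.575186561458132 -9.522577987923354 -50.04482726159157 sd 1.0784166908555335 [-0.9 -0.   0.7  0.1  1.  -0.3 -0.3 -0.7 -0.3  0.1  0.6]
-10.922844112370798 -8.699105893979286 1.3063879053603498 sd 1.55557888889157 [-0.8  0.1  0.7  0.1  0.8 -0.4 -0.4 -0.4 -0.   0.   0.4]
rows [[0.19, 0.13], [0.17, 0.16], [0.14, 0.18], [0.12, 0.2], [0.09, 0.21], [0.06, 0.23], [0.03, 0.23], [-0.01, 0.23]] z 128.0
```

Target crank angle is about −10° in the stand frame. Turning back.

```bash
python3 -m crank '[[[0.19,0.13,0,0,-0.1,0],[0.17,0.16,0,0,0,0],[0.14,0.18,0,0,0,0],[0.12,0.2,0,0,0,0],[0.09,0.21,0,0,0,0],[0,0,0,0,0,0]]]' >/dev/null; python3 ptr.py ; python3 arc.py 8 -8
```

```text
scene n 58 ptr angle deg -4.77 far pt [140.3 -59.6] y at x=140 -60.2 | crank deg(stand) 44.4 r 49.9 F [ 0.7  3.4 -0.4] t 12.47 pos [634.2  68.3 128. ] [-3.121  0.015 -0.283] w 16.7
top n 43 ptr angle deg -4.15 far pt [138.9 -62.6] y at x=140 -61.5 | crank deg(stand) 44.4 r 49.9 F [-0.   2.7  0.8] t 12.52 pos [634.2  68.3 128. ] [-3.121  0.015 -0.284] w 16.4
rows [[0.15, 0.17], [0.12, 0.2], [0.1, 0.21], [0.07, 0.22], [0.03, 0.23], [0.0, 0.23], [-0.03, 0.23], [-0.06, 0.22]] z 128.0
```

```bash
python3 -m crank '[[[0.15,0.17,0,-0.1,0.1,0],[0.12,0.2,0,-0.1,0.05,0],[0.1,0.21,0,-0.1,0,0],[0.07,0.22,0,0,0,0],[0.03,0.23,0,0,0,0],[0,0.23,0,0,0,0],[0,0,0,0,0,0]]]' >/dev/null; python3 ptr.py ; python3 arc.py 8 -8
```

```text
scene n 65 ptr angle deg -7.99 far pt [141.5 -64.4] y at x=140 -65.0 | crank deg(stand) 28.5 r 49.9 F [ 1.4  3.2 -0.9] t 13.15 pos [639.   55.3 128. ] [-3.12   0.005 -0.269] w 16.6
top n 42 ptr angle deg -6.29 far pt [139.7 -65.2] y at x=140 -65.3 | crank deg(stand) 28.4 r 49.9 F [ 1.4  2.  -1.6] t 13.2 pos [639.   55.3 128. ] [-3.12   0.005 -0.27 ] w 16.5
rows [[0.1, 0.21], [0.06, 0.22], [0.03, 0.23], [-0.0, 0.23], [-0.03, 0.23], [-0.07, 0.22], [-0.1, 0.21], [-0.12, 0.2]] z 128.0
```

```bash
python3 -m crank '[[[0.1,0.23,0,-0.1,0.05,0.1],[0.08,0.25,0,-0.1,0,0.1],[0.05,0.28,0,-0.1,0,0],[0.03,0.28,0,0,0,0],[0,0.28,0,0,0,0],[-0.03,0.28,0,0,0,0],[-0.04,0.26,0,0,0,0],[0,0,0,0,0,0]]]' >/dev/null; python3 ptr.py ; python3 arc.py 8 -8
```

```text
scene n 50 ptr angle deg -9.71 far pt [140.4 -68.3] y at x=140 -68.8 | crank deg(stand) -5.7 r 50.0 F [0.2 0.2 1. ] t 13.92 pos [636.6  26.1 128. ] [-3.118 -0.007 -0.28 ] w 16.1
top n 29 ptr angle deg -8.71 far pt [138.5 -71.3] y at x=140 -70.0 | crank deg(stand) -5.7 r 50.0 F [-0.9 -0.9  2.1] t 13.97 pos [636.5  26.1 128. ] [-3.118 -0.007 -0.28 ] w 16.7
rows [[-0.04, 0.23], [-0.07, 0.22], [-0.1, 0.21], [-0.13, 0.19], [-0.16, 0.17], [-0.18, 0.15], [-0.2, 0.12], [-0.21, 0.09]] z 128.0
```

```bash
python3 -m crank '[[[-0.02,0.1,0,-0.1,0,0],[-0.02,0.08,0,0,0,0],[0,0,0,0,0,0],[0,0,0,0,0,0]]]' >/dev/null; python3 ptr.py ; python3 arc.py 1 -8
```

```text
scene n 50 ptr angle deg -10.02 far pt [140.4 -68.3] y at x=140 -69.3 | crank deg(stand) -8.1 r 50.0 F [1.  1.2 1.1] t 14.35 pos [635.7  24.2 128. ] [-3.125 -0.009 -0.28 ] w 16.2
top n 28 ptr angle deg -8.84 far pt [138.5 -71.3] y at x=140 -69.9 | crank deg(stand) -8.2 r 50.0 F [1.3 1.2 0.5] t 14.4 pos [635.7  24.1 128. ] [-3.125 -0.009 -0.28 ] w 16.7
rows [[-0.05, 0.23]] z 128.0
```

```bash
python3 -m crank '[[[-0.02,0.09,0,-0.1,0,0],[0,0,0,0,0,0],[0,0,0,0,0,0]]]' >/dev/null; python3 ptr.py|head -1; python3 -m crank '[[[0,0,0,0,0,0],[0,0,0,0,0,0],[0,0,0,0,0,0],[0,0,0,0,0,0],[0,0,0,0,0,0],[0,0,0,0,0,0],[0,0,0,0,0,0],[0,0,0,0,0,0]]]' -1;python3 -m crank '[[[0,0,-0.3,0,0,0],[0,0,-0.5,0,0,0],[0,0,-0.7,0,0,0],[0,0,-0.7,0,0,0],[0,0,-0.6,0,0,0],[0,0,-0.3,0,0,0],[0,0,0,0,0,0],[0,0,0,0,0,0]]]'; python3 ptr.py
```

```text
scene n 51 ptr angle deg -10.05 far pt [140.4 -68.3] y at x=140 -69.3 | crank deg(stand) -9.1 r 50.0 F [1.  1.7 0.4] t 14.7 pos [635.3  23.3 128. ] [-3.134 -0.011 -0.28 ] w 16.6
clock: 15.42
eef_pos: [632.4, 19.6, 126.9]
tool_rot: [-3.138, -0.006, -0.284]
force: [0.4, -0.6, 0.7]
width: 85.2
clock: 16.08
eef_pos: [631.3, 19.5, 226.6]
tool_rot: [-3.139, -0.005, -0.284]
force: [-0.2, -0.1, -0.4]
width: 85.5
scene n 128 ptr angle deg 14.03 far pt [140.4 -68.3] y at x=140 -53.8 | crank deg(stand) -15.4 r 48.3 F [ 1.   0.4 -0. ] t 16.13 pos [631.3  19.4 226.4] [-3.139 -0.005 -0.284] w 85.3
top n 18 ptr angle deg -8.91 far pt [ 97.5 -62.9] y at x=140 -70.3 | crank deg(stand) -15.6 r 47.9 F [ 0.1  0.4 -0.3] t 16.18 pos [630.9  19.5 225.7] [-3.139e+00 -3.000e-03 -2.840e-01] w 84.9
```

```bash
python3 - <<'E'
from h import *
from ptr import S,A
p=ctrl.get_image("wrist");save(p,"g")
for s,c,_ in redblobs(p,(0,0,512,384)):
    if s[4]>60: print(s,c)
for t in(-3,-9,-15,-21):
    h=A+50*np.array([np.cos(np.radians(t)-.286),np.sin(np.radians(t)-.286)]);print(t,proj(p,[*h,167]))
print(proj(p,[*A,120]))
q=ctrl.get_image("scene");save(q,"g2",(180,130,330,290),4)
E
```

```text
[297  66  25 100 487] [309.09856263 116.3963039 ]
[235 176  26  41 843] [247.69869514 196.43060498]
-3 [239.13483803 202.83407369]
-9 [246.70018508 203.58267018]
-15 [254.12856889 205.05964242]
-21 [261.32190899 207.24189292]
[239.45227518 236.19307539]
```

View pics/g.png

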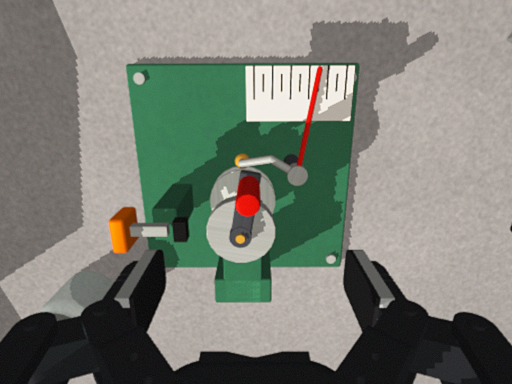

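The wrist view shows the handle top at about (248,204), which is still −9 to −10°. The pulley's far edge points at the ball (241,160), and the pointer is at (319,68). The released crank is at the peak. Next the brake: close the fingers and move outside the paddle.

```bash
python3 -m crank '[[[0,-0.3,0,0,0,0],[0.1,-0.6,0,0,0,0],[0.3,-0.9,0,0,0,0],[0.3,-0.9,0,0,0,0],[0.3,-0.9,0,0,0,0],[0.3,-0.8,0,0,0,0],[0.2,-0.4,0,0,0,0],[0,0,0,0,0,0],[0,0,0,0,0,0]]]' 1; python3 go.py 636.7 203.1 100
```

```text
clock: 17.03
eef_pos: [713.0, 154.5, 214.2]
tool_rot: [3.138, 0.013, -0.285]
force: [0.5, -0.3, -0.9]
width: -0.2
pos [713.  154.5 214.2] rot [ 3.138  0.013 -0.285] F [ 0.5 -0.3 -0.9] t 17.0333 w -0.2 units to go [-2.84 -0.85  3.84]
```

```bash
python3 -m crank '[[[-0.4,-0.2,0,0,0.1,0],[-0.7,-0.3,0,0,0,0],[-0.8,-0.2,0,0,0,0],[-0.5,-0.1,0,0,0,0],[-0.2,0,0,0,0,0],[0,0,0,0,0,0],[0,0,0,0,0,0]]]' >/dev/null; python3 go.py 636.7 203.1 100; python3 - <<'E'
from h import *
from ptr import S,A
p=ctrl.get_image("wrist");save(p,"i")
P=pts(p);hsv=cv2.cvtColor(p["color"],cv2.COLOR_RGB2HSV)
m=(hsv[...,0]>=7)&(hsv[...,0]<20)&(hsv[...,1]>170)&(P[...,2]>75)&(P[...,2]<125)
q=P[m];d=(q[:,:2]-A)@S.T
print(m.sum(),"x",np.percentile(d[:,0],[1,50,99]).round(1),"y",np.percentile(d[:,1],[1,50,99]).round(1),"z",np.percentile(q[:,2],[1,50,99]).round(1))
for s,c,_ in redblobs(p,(0,0,512,384)):
    if s[4]>60: print(s,c)
E
```

```text
pos [638.1 193.1 210.4] rot [ 3.129  0.008 -0.293] F [0.5 0.1 0.5] t 17.6167 w 0.1 units to go [-0.11 -0.35  3.68]
988 x [-17.7   1.3  14.5] y [  0.8 111.1 116.2] z [ 88.6 117.4 121.9]
[486  52  26  68 403] [499.83622829  88.86104218]
[ 461  123   51   36 1303] [488.38756715 138.72294705]
```

View pics/i.png

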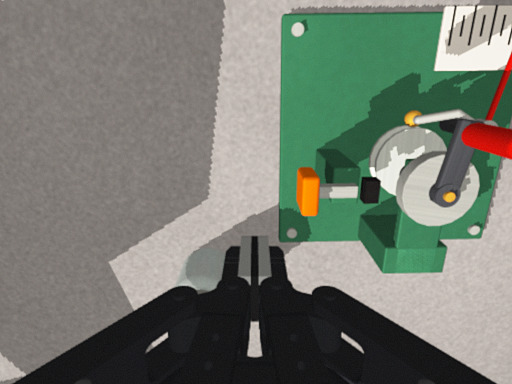

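Paddle top spans (297–319, 168–215), with its outer face at stand y ≈ 115.5 mm, so the brake is at about 2.5 mm. The closed fingers are outside it with room to spare. Descending.

```bash
python3 -m crank '[[[-0.1,0,0.3,0.1,0,0],[0,0,0.6,0,0,0],[0,0,0.6,0,0,0],[0,0,0.6,0,0,0],[0,0,0.5,0,0,0],[0,0,0.3,0,0,0],[0,0,0.2,0,0,0],[0,0,0,0,0,0],[0,0,0,0,0,0]]]' >/dev/null; python3 go.py 633.9 193.5 100
```

```text
pos [646.2 182.4 115.3] rot [ 3.14  -0.005 -0.308] F [ 0.4 -0.5 -0.1] t 18.4167 w -0.4 units to go [-0.5  -0.23  0.51]
```

```bash
python3 -m crank '[[[-0.3,-0.1,0.25,0,0,-0.1],[-0.25,-0.05,0.25,0,0,-0.1],[0,0,0,0,0,0],[0,0,0,0,0,0]]]' >/dev/null; python3 go.py 631.1 183.9 100
```

```text
pos [632.  192.9 101.1] rot [-3.141 -0.008 -0.285] F [ 0.9 -0.3 -0.1] t 18.75 w 0.2 units to go [0.06 0.3  0.04]
```

```bash
cat > br.py <<'E'
from h import *
from ptr import S,A
s=ctrl.read_state();d=S@(s["eef_pos"][:2]-A);F=S@s["force"][:2]
print("stand x,y",d.round(2),"z",s["eef_pos"][2].round(1),"F stand",F.round(2),"rot",s["tool_rot"].round(3),"t",round(s["clock"],2))
E
python3 -m crank '[[[0.02,0.15,0.02,0,0,0],[0.02,0.2,0.02,0,0,0],[0,0.15,0,0,0,0],[0,0,0,0,0,0],[0,0,0,0,0,0]]]' >/dev/null; python3 br.py
python3 -m crank '[[[0,0.1,0,0,0,0],[0,0,0,0,0,0]]]' >/dev/null; python3 br.py
python3 -m crank '[[[0,0.1,0,0,0,0],[0,0,0,0,0,0]]]' >/dev/null; python3 br.py
```

```text
stand x,y [2.0000e-02 1.3765e+02] z 101.1 F stand [ 0.27 -0.2 ] rot [-3.14  -0.01  -0.284] t 19.17
stand x,y [  0.69 133.87] z 101.4 F stand [0.64 0.63] rot [-3.14  -0.011 -0.285] t 19.33
stand x,y [  0.9  130.59] z 101.6 F stand [-0.12  0.1 ] rot [-3.14  -0.011 -0.285] t 19.5
```

```bash
for i in 1; do python3 -m crank '[[[-0.02,0.08,0.02,0,0,0],[0,0,0,0,0,0]]]' >/dev/null; python3 br.py
python3 -m crank '[[[-0.02,0.08,0.02,0,0,0]]]' >/dev/null; python3 br.py; python3 -m crank '[[[0,0.08,0,0,0,0]]]' >/dev/null; python3 br.py; python3 -m crank '[[[0,0.08,0,0,0,0]]]' >/dev/null; python3 br.py; done
python3 - <<'E'
from h import *
p=ctrl.get_image("wrist");save(p,"j",(200,100,512,300),2.4)
E
```

```text
stand x,y [  0.69 129.41] z 101.4 F stand [-0.85  1.19] rot [-3.137 -0.012 -0.285] t 19.67
stand x,y [  0.41 128.27] z 101.1 F stand [1.06 3.06] rot [-3.136 -0.014 -0.284] t 19.75
stand x,y [  0.4  127.09] z 101.2 F stand [0.55 3.63] rot [-3.134 -0.014 -0.283] t 19.83
stand x,y [  0.38 125.73] z 101.2 F stand [0.82 2.89] rot [-3.132 -0.015 -0.282] t 19.92
```

View pics/j.png

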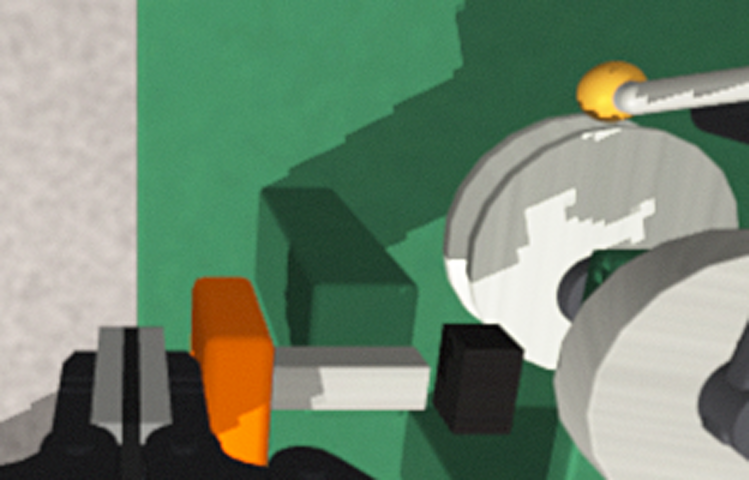

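Wrist crop: the finger back bears on the orange paddle at about (205,400). The black pad at about (520,380) still has a gap to the drum at (560,380). The paddle slides at about 3 N, so I continue.

```bash
python3 -m crank '[[[0,0.08,0,-0.05,0,0],[0,0.08,0,-0.05,0,0],[0,0.08,0,0,0,0]]]' >/dev/null; python3 br.py;python3 -m crank '[[[0,0.08,0,0,0,0],[0,0.08,0,0,0,0],[0,0.08,0,0,0,0]]]' >/dev/null; python3 br.py; python3 -m crank '[[[0,0.08,0,0,0,0],[0,0.08,0,0,0,0]]]' >/dev/null; python3 br.py;
```

```text
stand x,y [  0.47 119.09] z 101.1 F stand [0.25 3.08] rot [ 3.141 -0.015 -0.281] t 20.22
stand x,y [  0.52 111.79] z 101.1 F stand [0.73 3.67] rot [-3.141 -0.016 -0.281] t 20.47
stand x,y [  0.48 109.65] z 101.2 F stand [1.77 8.94] rot [-3.137 -0.017 -0.28 ] t 20.63
```

Force rose to 9 N: the pad is bearing on the drum (about 1.5 mm of give). Backing off at once.

```bash
python3 -m crank '[[[0,-0.1,0,0,0,0]]]' >/dev/null; python3 br.py; python3 -m crank '[[[0,-0.1,0,0,0,0],[0,-0.2,0,0,0,0],[0,-0.2,0,0,0,0],[0,-0.1,0,0,0,0],[0,0,0,0,0,0]]]' >/dev/null; python3 br.py
python3 - <<'E'
from h import *
p=ctrl.get_image("wrist");save(p,"k",(200,100,512,300),2.4)
E
```

```text
stand x,y [  0.33 111.58] z 101.2 F stand [-1.32 -0.45] rot [-3.137 -0.016 -0.281] t 20.72
stand x,y [ -0.61 125.44] z 100.4 F stand [-0.19  0.76] rot [ 3.137 -0.012 -0.284] t 21.13
```

View pics/k.png

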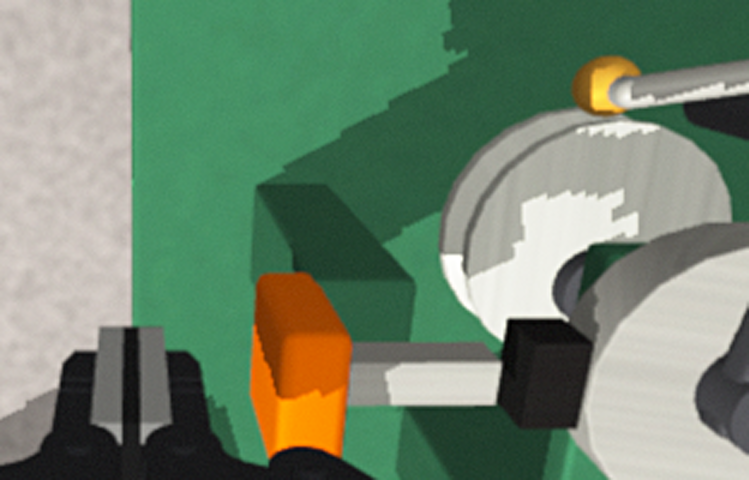

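The crop shows the black pad meeting the drum at about (587,380), with the fingers clear of the paddle. Lift away and do the final check.

```bash
python3 -m crank '[[[0,-0.3,0,0,0,0],[0,-0.4,-0.2,0,0,0],[0,-0.3,-0.5,0,0,0],[0,0,-0.8,0,0,0],[0,0,-0.8,0,0,0],[0,0,-0.8,0,0,0],[0,0,-0.4,0,0,0],[0,0,0,0,0,0],[0,0,0,0,0,0]]]'; python3 ptr.py; python3 - <<'E'
from h import *
from ptr import S,A
p=ctrl.get_image("wrist");P=pts(p);hsv=cv2.cvtColor(p["color"],cv2.COLOR_RGB2HSV)
m=(hsv[...,0]>=7)&(hsv[...,0]<20)&(hsv[...,1]>170)&(P[...,2]>80)&(P[...,2]<125)
d=(P[m][:,:2]-A)@S.T;k=d[:,1]>80;print("paddle y",np.percentile(d[k,1],[1,50,99]).round(1))
q=ctrl.get_image("top");s=ctrl.get_image("scene")
a=cv2.resize(q["color"][125:260,165:305],(400,386));b=cv2.resize(s["color"][150:285,180:320],(400,386))
cv2.imwrite("pics/l.png",np.hstack([a,b])[:,:,::-1])
for n,x in(("t",q),("s",s)):
  for z,c,_ in redblobs(x,(165,125,320,260)):print(n,z,c)
for t in(-3,-9,-15):
    h=A+50*np.array([np.cos(np.radians(t)-.286),np.sin(np.radians(t)-.286)]);print(t,proj(q,[*h,165]),proj(s,[*h,145]))
E
```

```text
clock: 21.93
eef_pos: [633.1, 204.8, 211.2]
tool_rot: [3.139, -0.01, -0.279]
force: [0.9, -0.2, 0.0]
width: 0.1
scene n 128 ptr angle deg 14.03 far pt [140.4 -68.3] y at x=140 -53.8 | crank deg(stand) 91.4 r 165.7 F [ 0.3  0.3 -0.1] t 21.98 pos [633.1 205.  211. ] [ 3.139 -0.01  -0.279] w 0.2
top n 107 ptr angle deg -58.05 far pt [138.5 -71.3] y at x=140 -117.2 | crank deg(stand) 91.5 r 165.1 F [ 0.3  0.5 -0.5] t 22.03 pos [632.5 204.4 210.1] [ 3.137 -0.009 -0.279] w 0.3
paddle y [83.9 93.3 96.9]
t [257 154  15  28  45] [263.93333333 167.42222222]
t [235 166   7  11  63] [237.82539683 170.95238095]
s [234 186   8  20 133] [237.78947368 195.4962406 ]
s [195 210  35   6  51] [211.92156863 212.41176471]
-3 [235.87714157 167.55538966] [237.6642547  195.35874787]
-9 [237.85794283 168.33265144] [237.08471462 194.10357404]
-15 [239.74356644 169.30725414] [236.74211687 192.82663858]
```

View pics/l.png

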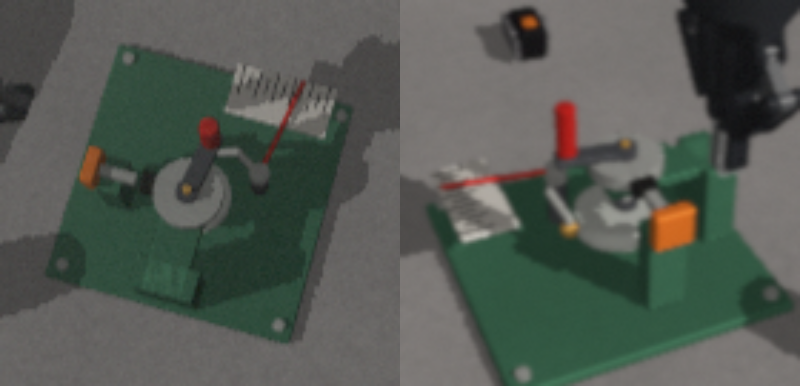

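Final view: the pad is against the drum, the crank and pointer are unchanged from the peak, and the robot is clear. Handing in.

```bash
python3 -c "
from cell import ctrl
print(ctrl.finish_job())"
```

```text
the job is handed in; nothing more can be done
None
```

The pulley stands at the plunger's full throw, and the brake was then pushed in until its pad bears on the drum. I handed in at about 22 s; no verdict was reported.

**Pulley:** I cranked it by the red handle from −129° to +58° in the stand's frame, reading the pointer at 11 places. A cosine fit put the peak at about −9.5° (give or take 1°). I turned back, released at −9.1°, and later pictures show the crank at about −7 to −10°. The far end of the pointer read the same (y −68 and −71 mm in the two cameras) before release and after braking.

**Brake:** The paddle slid at about 3 N. I backed off at once when the force reached about 9 N, so the pad was briefly squeezed by about 1.5 mm, a little more than I wanted. Afterwards the paddle's outer face measured about 97 mm, which is a travel of roughly 20–21 mm, and the picture shows the pad on the drum.

**Failed or doubtful checks:**
- The automatic pointer-angle readings after release were useless, because the red handle came into the search area. I relied on the far-end position and the pictures instead.
- The camera measurement of the paddle is only good to about 2 mm, so the contact rests mainly on the rise in force.
- When the gripper opened, the tool drifted about 5 mm, but the handle did not noticeably follow.

The path kept clear of the headlamp, ice screw and jar; I did not re-measure their positions.

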